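# Set out the glass and stoneware group for its catalogue photograph

### The arm

A 6-joint arm with a two-finger parallel gripper is mounted at the origin on the work surface. World frame = base frame: x ahead of the robot, y to its left, z up, the work surface at z = 0. Lengths are in m, angles in rad, forces in N, time in s.
With the tool pointing down it reaches from about 0.25 to 0.725 m from the base axis. Payload 4 kg.
Tool frame: the origin (TCP) lies midway between the tips of the shut fingers; the grasp point (between the pads) lies 19 mm behind it; z points along the fingers, y is the line along which they close (so a half turn about z gives the same grasp; the last joint's range is limited). The gripper opens to 85 mm and grips with 20 to 120 N. Pads are 22 mm wide; open, the fingers measure 114 mm over their backs; the gripper's body (76 mm by 85 mm) begins 54 mm behind the grasp point. The pads swing forward as they close: fully open they stand 13 mm farther back than shut.
Start: joints at [-1.116, 0.241, 0.005, 1.335, 0, 1.571], TCP at [0.22, -0.449, 0.231] pointing down, gripper open.
Joint ranges: [-2.72, 2.72], [-1.05, 1.87], [-1.09, 1.28], [-1.99, 2.15], [-1.42, 1.44], [-3.14, 3.14]. Speed limits (rad/s): [2.79, 2.79, 3.14, 3.14, 3.14, 3.14].

### API

Orientations are given as a unit quaternion [x, y, z, w].
In Python, from workcell import get_obs, camera, job_done, silhouettes gives the robot as it stands. The module is installed in compiled form; this text tells all that it offers.
- The arm moves only by the tool drive_tool, never from a script. Its argument "increments" is a list of rows, each a list of 3 entries, a list of its own where there are three numbers: the shift along the world's x, y, z in mm, then the turn, a rotation vector about the world's x, y, z in degrees, then the opening, from 0 (shut) to 1 (fully open). A call has 1 to 8 rows; each row shifts and turns the commanded pose from where the row before left it; what a row does not reach is not made up. A row lasts 1/12 s, in which the tool goes at most 41.7 mm and 7.16 degrees, less where a joint would pass 70% of its speed; a pose out of reach is approached as far as the arm can. A call is refused whole if a number of a shift passes 41.7 or a number of a turn 7.16, either way. A call with a gripper value outside its range is refused whole. The fingers move at their own pace and stop on an object; the grip force is fixed at half the most. Time passes only in rows, so rows that do not move let the fingers close. It gives the time, the measured TCP pose, the force, the opening and the grip force at its end, in the units of the state.
- get_obs(): the state, without advancing time (a new reading comes with each control period).
- camera(name): name is "scene" or "top"; returns a dict with "image" (420x560x3 uint8, red, green, blue), "K" (3x3 intrinsics, pixels), "view" (4x4, takes a point from world to camera coordinates). Camera axes: x right, y down, z forward; pixel columns grow to the right and rows downward; lengths in m; the calibration is good to about 2 mm. A picture is of the moment at which its call begins. There is no depth.
- job_done(): hands the job in; it is judged then, once.
Trained networks look in a picture, given as the dict that the camera call returned (one of the last four; its "shot" number tells which), for a name from the list of things; names that differ only in an ending like _2 or _b are one class to them, and where a whole thing is asked for, a point or a joint stands for the part that bears it (a point fixed in the world has none). Each returns a list of dicts, best first, with "conf" (0 to 1); they miss things now and then, are a little off and sometimes report something else, mostly with a low value. They report only what shows in the picture. A call takes as long as a camera call.
- silhouettes(query, picture): "region" (420x560 bool, what is visible of it) and "bbox" ([left, top, right, bottom] in pixels, round what is visible of it).
The state is a dict: "clock": time; "joint_pos": joint angles; "joint_vel": joint speeds; "tau": joint torques, N m; "eef_pos": TCP position; "tool_rot": TCP orientation; "ft_force": force on the tool from outside, world axes, zero at the start; "ft_torque": the same for the moment, N m; "grip_width": finger opening in m; "grasp_force": force on a finger pad.
Only numpy, scipy, OpenCV 4.12 (cv2) and the standard library are available. Lean on these libraries where they do the work, as an engineer would, in place of code of your own. Each camera call takes 0.05 s, during which the arm holds its last target. There are 200 camera calls.

### The job

Set out this group for its catalogue photograph on the grey board in front of the camera: stand the stoneware bottle in the middle of the low round plinth and the small corked bottle in the middle of the taller square plinth, and set the little round glass dish on the board midway between the two plinths, with its knobbed glass lid centred on top of it. Lay the scale bar flat on the board on the camera's side of the dish, centred on the dish, parallel to the board's front edge, leaving a 30 mm gap between dish and bar. Keep every piece upright and set it down gently, never dropping or tipping any glass or stoneware, and leave the beaker and the tall clear bottle where they stand.

Things in the scene. Friction and masses are not known exactly. Their poses are not given: they have to be found in the camera images.
- board: flat grey photo board, 260 (x) x 340 (y) x 6 mm thick, fixed; origin at the centre of its underside, on the table. Its +x axis points to the camera (black, 160 mm tall, on a mini tripod about 320 mm from the board's centre), so its front edge is the long edge at x = +130 mm, along y. Axes within 0.2 rad of the world's
- plinth_round: low white round plinth, diameter 80 mm, 25 mm high, fixed on the board; origin at the centre of its underside, on the board (6 mm above the table); its top is 31 mm above the table. Both plinths stand at x = -45 mm in the board's frame, one at each end (y about +-111 mm); which is at which end varies
- plinth_square: taller white square plinth, 80 x 80 mm, 50 mm high, fixed to the board, its sides nearly along the board's axes; origin at the centre of its underside, on the board's top, so its top is 56 mm above the table
- stoneware: tan stoneware bottle with brown lip, loose, standing, 0.36 to 0.56 kg: body diameter 62 mm up to 100 mm, then shoulders; straight neck of diameter 28 mm from 130 to 156 mm (grip here, from above); lip of diameter 34 mm up to 170 mm (top). Origin at the centre of its underside, z up
- corked: small clear glass bottle with cork, loose, standing, about 0.14 kg: body diameter 44 mm up to 56 mm, then shoulders; straight neck of diameter 22 mm from 72 to 90 mm (grip here, from above); lip of diameter 27 mm up to 96 mm; cork of diameter 17 mm up to 105 mm (top). Origin at the centre of its underside, z up
- dish: little open straight-sided round glass dish, loose, about 0.09 kg: outer diameter 60 mm, 35 mm high, wall 4 mm, gripped across its outside. Origin at the centre of its underside, z up. (The 120 mm glass dish is another one and is not part of the group)
- lid: flat round glass lid of the little dish, loose, about 0.06 kg: disc of diameter 64 mm, 5 mm thick, flat underneath, with a glass knob in the middle: stem of diameter 10 mm, then the grip, diameter 16 mm from 14 to 27 mm, top at 29 mm. It rests flat on the dish's rim. Origin at the centre of its underside, z up
- scale_bar: flat white photographic scale bar with a black chequer pattern, loose, 40 g: 100 (x) x 25 (y) x 6 mm, lying pattern up; gripped across its 25 mm width. Origin at the centre of its underside, x along its length
- beaker: glass beaker, loose, diameter 52 mm at the rim, 72 mm high, not part of the group: leave it. Origin at the centre of its underside
- tall_bottle: tall clear empty bottle, loose, diameter 72 mm, 190 mm high, not part of the group: leave it. Origin at the centre of its underside

How it is judged:
At the end, for the whole second after the job is handed in: Bottles upright on their plinths, centred within 12 mm; dish midway between the plinths within 12 mm; lid level on its rim within 8 mm; scale bar flat on the camera side of the dish, gap 30 mm +-12, centred within 12 mm, parallel to the front edge within 0.12 rad; all released and at rest (horizontal distance between stoneware and plinth_round below 0.012 m and height (world z) of stoneware between 0.026 and 0.036 m and angle between each of stoneware, corked, dish, lid, scale_bar's own z axis and vertical below 0.1 rad and horizontal distance between corked and plinth_square below 0.012 m and height (world z) of corked between 0.051 and 0.061 m and horizontal distance between dish and plinth_round below 0.127 m and horizontal distance between dish and plinth_square below 0.127 m and x of dish in the frame of board between -0.06 and -0.03 m and height (world z) of dish between 0.002 and 0.01 m and horizontal distance between lid and dish below 0.008 m and height (world z) of lid between 0.037 and 0.045 m and horizontal distance between scale_bar and dish between 0.0605 and 0.0845 m and x of dish in the frame of scale_bar between -0.012 and 0.012 m and x of scale_bar in the frame of board above 0 m and angle between the x axis of scale_bar and the y axis of board, either way round below 0.12 rad and height (world z) of scale_bar between 0.002 and 0.01 m and linear speed of each of stoneware, corked, dish, lid, scale_bar below 0.01 m/s); the robot touches nothing.
It fails at once if the beaker or the tall clear bottle is shifted by more than 20 mm (distance of any of beaker, tall_bottle from where it was at the start of the episode above 0.02 m).
It fails at once if a piece of glass or stoneware is tipped over (more than 45 degrees) (angle between any of stoneware, corked, dish, lid, beaker, tall_bottle's own z axis and vertical above 0.785 rad).
It fails at once if a piece of glass or stoneware is dropped: it moves faster than 0.5 m/s (a fall of about 13 mm) while the fingers do not hold it ((linear speed of stoneware above 0.5 m/s and contact force between the fingers and stoneware below 0.05 N) or (linear speed of corked above 0.5 m/s and contact force between the fingers and corked below 0.05 N) or (linear speed of dish above 0.5 m/s and contact force between the fingers and dish below 0.05 N) or (linear speed of lid above 0.5 m/s and contact force between the fingers and lid below 0.05 N) or (linear speed of beaker above 0.5 m/s and contact force between the fingers and beaker below 0.05 N) or (linear speed of tall_bottle above 0.5 m/s and contact force between the fingers and tall_bottle below 0.05 N)).
It also fails if it takes over 136 s, if anything falls off the work surface, if the arm or the gripper's body presses on something with over 40 N, if the wrist force passes 120 N, or if a joint passes its speed limit or range.

## Working session

There is one attempt and no reset: what is moved stays moved. The work goes in short steps, Python scripts to look and compute and a tool call to move; the robot and the scene stay as the last step left them, time stands still between calls to the robot, and variables do not carry over. Pictures are saved under pics/ and viewed, at most 14 in all, crops included, and the job is handed in when it is done.

Besides the shell and the picture viewer there is one more tool, called after ">>>" as name(argument=value, ...) on one line, values as JSON. drive_tool: Moves the arm, as the interface text tells. Its arguments: {"type":"object","properties":{"increments":{"type":"array"}},"required":["increments"]}

```bash
mkdir -p pics
cat > h.py <<'E'
import numpy as np, cv2
from workcell import get_obs, camera, job_done, silhouettes
def proj(c,P):
    P=np.atleast_2d(P); q=(c["view"][:3,:3]@P.T).T+c["view"][:3,3]; q=(c["K"]@q.T).T; return q[:,:2]/q[:,2:]
def ray(c,uv,z):
    R=c["view"][:3,:3]; t=c["view"][:3,3]; o=-R.T@t
    d=R.T@np.linalg.inv(c["K"])@np.array([uv[0],uv[1],1.]); s=(z-o[2])/d[2]; return o+s*d
E
python3 - <<'E'
from h import *
for n in("top","scene"):
    c=camera(n); cv2.imwrite(f"pics/{n}0.png",c["image"][:,:,::-1]); print(n,np.round(-c["view"][:3,:3].T@c["view"][:3,3],3),c["K"][0,0])
    for k in "board plinth_round plinth_square stoneware corked dish lid scale_bar beaker tall_bottle".split():
        for s in silhouettes(k,c)[:2]:
            b=s["bbox"]; m=np.argwhere(s["region"]).mean(0)[::-1]
            print(k,round(s["conf"],2),np.round(b),np.round(m,1),s["region"].sum(),np.round(ray(c,m,0.0),3)[:2])
E
```

```text
top [ 0.36  -0.013  1.158] 465.80860999204214
board 0.57 [180. 139. 324. 251.] [251.5 192.2] 11738 [0.561 0.011]
plinth_round 0.78 [188. 190. 223. 226.] [205.2 206.8] 825 [0.524 0.127]
plinth_square 0.93 [277. 195. 313. 234.] [296.2 214.2] 1177 [ 0.504 -0.101]
stoneware 0.62 [118. 150. 155. 186.] [134.9 167. ] 933 [0.627 0.305]
dish 0.77 [366. 153. 388. 177.] [376.3 164.4] 512 [ 0.631 -0.307]
dish 0.72 [419. 209. 474. 246.] [445.2 224.7] 1453 [ 0.475 -0.475]
lid 0.65 [359. 210. 380. 240.] [371.4 224.4] 522 [ 0.477 -0.289]
scale_bar 0.82 [122. 211. 156. 242.] [138.2 226.5] 383 [0.476 0.293]
scale_bar 0.33 [420. 211. 473. 248.] [445.8 225.1] 1382 [ 0.474 -0.477]
beaker 0.62 [371. 256. 401. 279.] [386.2 270. ] 537 [ 0.363 -0.322]
tall_bottle 0.69 [422. 209. 472. 248.] [445.4 224.9] 1405 [ 0.474 -0.476]
scene [1.075 0.368 0.607] 383.9030362849055
plinth_round 0.63 [301. 231. 340. 259.] [322.6 244.6] 954 [0.507 0.119]
plinth_square 0.83 [222. 180. 269. 228.] [245.2 202.4] 1408 [ 0.472 -0.12 ]
stoneware 0.7 [362. 241. 405. 325.] [384.1 286.2] 2574 [0.549 0.277]
stoneware 0.47 [182. 174. 208. 194.] [194.  183.4] 271 [ 0.475 -0.289]
corked 0.63 [457. 242. 492. 289.] [474.9 268.9] 1087 [0.407 0.423]
dish 0.62 [133. 194. 163. 220.] [147.2 207.1] 569 [ 0.615 -0.321]
dish 0.48 [206. 135. 222. 169.] [213.1 151.3] 475 [ 0.317 -0.352]
lid 0.79 [183. 173. 209. 195.] [193.5 183.6] 302 [ 0.477 -0.289]
scale_bar 0.79 [398. 256. 425. 286.] [410.7 272.2] 275 [0.485 0.312]
beaker 0.77 [204. 136. 225. 170.] [213.  151.1] 503 [ 0.316 -0.353]
tall_bottle 0.71 [134. 100. 170. 172.] [149.  139.4] 1736 [ 0.365 -0.578]
```

Run:
```python
import cv2
a=cv2.imread("pics/top0.png")[120:300,70:490]; cv2.imwrite("pics/t1.png",cv2.resize(a,(798,342),interpolation=2))
a=cv2.imread("pics/scene0.png")[90:340,110:510]; cv2.imwrite("pics/s1.png",cv2.resize(a,(800,500),interpolation=2))
```

```text
(no output)
```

View pics/t1.png

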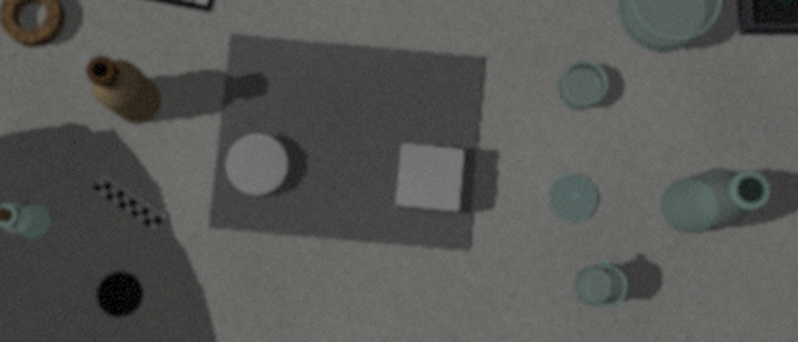

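View pics/s1.png

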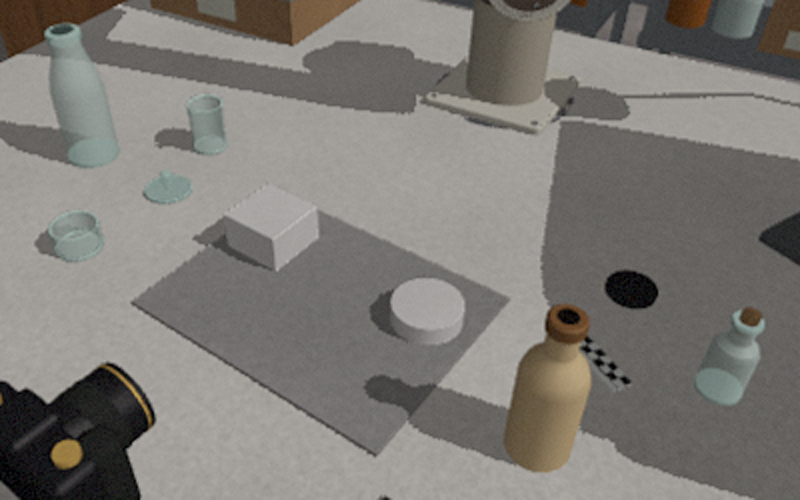

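The top view shows the board with the round plinth on the +y side at crop (257,164) and the square one at (431,178). The stoneware, bar and corked bottle are on the left. The dish (583,86), lid (574,197), beaker and tall bottle are on the right. Next I fit the models to the silhouettes.

```bash
cat >> h.py <<'E'
from scipy.optimize import least_squares
PR={'stoneware':[(31,0),(31,100),(14,130),(14,156),(17,157),(17,170)],'corked':[(22,0),(22,56),(11,72),(11,90),(13.5,91),(13.5,96),(8.5,96),(8.5,105)],
'dish':[(30,0),(30,35)],'lid':[(32,0),(32,5),(5,6),(8,14),(8,29)],'beaker':[(26,0),(26,72)],'tall_bottle':[(36,0),(36,110),(18,150),(18,190)],'plinth_round':[(40,0),(40,25)]}
def mask(c,pr,x,y,z,up=8):
    m=np.zeros((420*up,560*up),np.uint8); a=np.linspace(0,2*np.pi,40)
    L=[np.c_[x+r/1e3*np.cos(a),y+r/1e3*np.sin(a),np.full(40,z+h/1e3)] for r,h in pr]
    for p,q in zip(L,L[1:]): cv2.fillConvexPoly(m,cv2.convexHull(((proj(c,np.r_[p,q])+.5)*up).astype(np.int32)),1)
    return m
def feat(c,pr,x,y,z):
    u=8; m=cv2.moments(mask(c,pr,x,y,z,u),True); return np.array([m['m10'],m['m01']])/m['m00']/u-.5
def fit(pairs,pr,z,x0):
    # pairs: (camera, centroid)
    f=lambda p:np.concatenate([feat(c,pr,p[0],p[1],z)-m for c,m in pairs])
    r=least_squares(f,x0,diff_step=1e-2); return r.x,r.fun
def cen(s): return np.argwhere(s["region"]).mean(0)[::-1]
E
python3 - <<'E'
from h import *
T=camera("top");S=camera("scene")
G={'stoneware':(.60,.28),'corked':(.47,.42),'dish':(.63,-.305),'lid':(.477,-.289),'beaker':(.36,-.32),'tall_bottle':(.48,-.46),'plinth_round':(.524,.127)}
for k,g in G.items():
    P={}
    for n,c in(("T",T),("S",S)):
        for s in silhouettes(k,c):
            if np.hypot(*(cen(s)-feat(c,PR[k],*g,0)))<15: P[n]=(c,cen(s)); print(n,s["bbox"],s["region"].sum(),end=' '); break
    z=.006 if 'pl' in k else 0
    if P: x,r=fit(list(P.values()),PR[k],z,g); print(k,list(P),np.round(x,4),np.round(r,1),"ground-only",[np.round(fit([p],PR[k],z,g)[0],4) for p in P.values()])
# flat things
for k in('scale_bar','board'):
    for c,n in((T,'T'),(S,'S')):
        ss=silhouettes(k,c)
        if not ss: continue
        cn=max(cv2.findContours(ss[0]["region"].astype(np.uint8),0,2)[0],key=len)[:,0]
        w=np.array([ray(c,p,.006)[:2] for p in cn])*1e3
        r=cv2.minAreaRect(w.astype(np.float32)); print(k,n,np.round(r[0],1),np.round(r[1],1),round(r[2],1))
# manual
C=lambda u,v:(u/1.9+70-.25,v/1.9+120-.25)
print("sq top",ray(T,C(431,178),.056),"round top",ray(T,C(257,164),.031))
for p in((231,35),(486,58),(470,249),(210,228)): print("corner",np.round(ray(T,C(*p),.006),4))
print("stone lip",ray(T,C(101,70),.17),"cork",ray(T,C(6,214),.1),"corkbase S",ray(S,(722/2+110,386/2+90),0))
for c,n in((T,'T'),(S,'S')):
    s=silhouettes('plinth_square',c)[0]; print(n,s["bbox"])
E
```

```text
T [114.7, 150.0, 155.1, 188.2] 935 S [357.7, 240.4, 406.1, 327.1] 2563 stoneware ['T', 'S'] [0.6124 0.2873] [-0.9 -0.3 -0.5 -0.6] ground-only [array([0.6116, 0.2851]), array([0.6133, 0.2885])]
T [69.6, 225.1, 99.6, 247.2] 461 S [455.9, 244.2, 487.9, 291.6] 1043 corked ['T', 'S'] [0.4525 0.4169] [-1.  -0.3 -0.6 -0.5] ground-only [array([0.4517, 0.4146]), array([0.4535, 0.4182])]
T [365.0, 154.0, 390.5, 177.5] 531 S [134.3, 196.2, 158.9, 221.4] 518 dish ['T', 'S'] [ 0.6263 -0.3021] [-0.4 -0.4 -0.1 -0.9] ground-only [array([ 0.6251, -0.303 ]), array([ 0.6286, -0.2994])]
T [357.8, 211.8, 383.3, 238.8] 502 S [183.0, 174.7, 210.5, 195.0] 287 lid ['T', 'S'] [ 0.4783 -0.2876] [-0.2 -0.2 -0.1 -0.4] ground-only [array([ 0.4779, -0.288 ]), array([ 0.4798, -0.286 ])]
T [370.6, 260.3, 399.1, 281.6] 497 S [205.2, 137.3, 224.9, 168.2] 498 beaker ['T', 'S'] [ 0.3625 -0.309 ] [-0.1 -0.  -0.1 -0.2] ground-only [array([ 0.3624, -0.3094]), array([ 0.3634, -0.3079])]
T [418.7, 209.2, 472.9, 245.9] 1416 S [132.1, 101.1, 171.0, 173.2] 1787 tall_bottle ['T', 'S'] [ 0.4649 -0.4448] [-0.1  0.6 -0.5  0.8] ground-only [array([ 0.4662, -0.4452]), array([ 0.4612, -0.4468])]
T [187.5, 189.6, 224.2, 224.2] 834 S [304.5, 230.9, 341.3, 261.5] 984 plinth_round ['T', 'S'] [0.5224 0.1248] [-0.6 -0.3 -0.3 -0.7] ground-only [array([0.5217, 0.1234]), array([0.5239, 0.1264])]
scale_bar T [476.5 292.7] [100.7  25.7] 56.2
scale_bar S [489.6 308.4] [72.  28.4] 55.1
board T [555.2   7.5] [340.8 260.1] 84.5
board S [559.3  10.7] [345.  265.4] 84.5
sq top [ 0.49903764 -0.0973509   0.056     ] round top [0.52193257 0.1240253  0.031     ]
corner [0.6999 0.1631 0.006 ]
corner [ 0.6667 -0.1776  0.006 ]
corner [ 0.4119 -0.1504  0.006 ]
corner [0.442  0.1873 0.006 ]
stone lip [0.61116765 0.2850827  0.17      ] cork [0.4539309  0.41343881 0.1       ] corkbase S [0.4508624  0.42361386 0.        ]
T [277.3, 195.2, 314.6, 233.6]
S [220.1, 181.2, 269.3, 223.2]
```

>>> drive_tool(increments=[[[15, 5, 5], [0, 0, 0], 1], [[30, 10, 5], [0, 0, 0], 1], [[35, 13, 0], [0, 0, 0], 1], [[35, 13, 0], [0, 0, 0], 1], [[35, 13, 0], [0, 0, 0], 1], [[35, 13, 0], [0, 0, 0], 1], [[35, 13, 0], [0, 0, 0], 1], [[35, 13, 0], [0, 0, 0], 1]])

```text
clock: 2.87
eef_pos: [0.4763, -0.3553, 0.2414]
tool_rot: [0.974, 0.225, 0.0, 0.0]
ft_force: [-0.5, -0.6, -0.3]
grip_width: 0.0854
grasp_force: 0.0
```

```bash
cat > st.py <<'E'
from h import *
from scipy.spatial.transform import Rotation as R
o=get_obs(); m=R.from_quat(o["tool_rot"]).as_matrix(); print(round(o["clock"],2),np.round(o["eef_pos"],4),"y-axis",np.round(m[:,1],3),"z",np.round(m[:,2],3),"closing yaw",round(np.degrees(np.arctan2(m[1,1],m[0,1])),1),"J",np.round(o["joint_pos"],2),o["grip_width"],np.round(o["ft_force"],1))
E
python3 st.py
```

```text
2.87 [ 0.4763 -0.3553  0.2414] y-axis [ 0.439 -0.898  0.   ] z [ 0. -0. -1.] closing yaw -63.9 J [-0.64  0.43  0.3   1.44 -0.    2.05] 0.08535846442018626 [-0.5 -0.6 -0.3]
```

>>> drive_tool(increments=[[[19, 7, 0], [0, 0, 7], 1], [[19, 7, 0], [0, 0, 7], 1], [[19, 7, 0], [0, 0, 7], 1], [[19, 7, 0], [0, 0, 7], 1], [[19, 7, 0], [0, 0, 7], 1], [[19, 7, 0], [0, 0, 7], 1], [[19, 7, 0], [0, 0, 7], 1], [[18, 5, 0], [0, 0, 7], 1]])

```text
clock: 3.53
eef_pos: [0.6267, -0.3014, 0.2411]
tool_rot: [0.752, 0.659, 0.0, -0.0]
ft_force: [0.4, 0.2, 0.2]
grip_width: 0.0855
grasp_force: 0.0
```

>>> drive_tool(increments=[[[0, 0, -25], [0, 0, 2.3], 1], [[0, 0, -40], [0, 0, 0], 1], [[0, 0, -40], [0, 0, 0], 1], [[0, 0, -40], [0, 0, 0], 1], [[0, 0, -25], [0, 0, 0], 1], [[0, 0, 0], [0, 0, 0], 1]])

```text
clock: 4.03
eef_pos: [0.6207, -0.2997, 0.0629]
tool_rot: [0.741, 0.671, -0.003, -0.007]
ft_force: [-1.7, 0.6, -1.1]
grip_width: 0.0853
grasp_force: 0.0
```

```bash
python3 st.py
python3 - <<'E'
from h import *
for n in("top","scene"):
    c=camera(n)
    if n=="top": a=c["image"][130:250,320:440]
    else: a=c["image"][120:240,80:200]
    cv2.imwrite(f"pics/d_{n}.png",cv2.resize(a[:,:,::-1],(400,400),interpolation=2))
a=np.hstack([cv2.imread("pics/d_top.png"),cv2.imread("pics/d_scene.png")]);cv2.imwrite("pics/d.png",a)
E
```

```text
4.03 [ 0.6207 -0.2997  0.0629] y-axis [ 0.995 -0.098 -0.014] z [-0.013  0.006 -1.   ] closing yaw -5.6 J [-0.45  0.73  0.35  1.2  -0.    1.22] 0.08527574416427855 [-1.7  0.6 -1.1]
```

View pics/d.png

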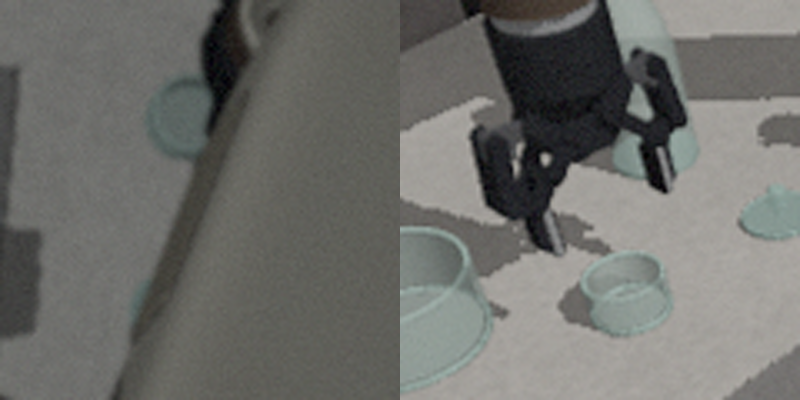

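The gripper is above the dish: the fingers straddle it in the scene crop at (545,245) and (665,185), with the rim at (625,268) below. I go down and grip.

>>> drive_tool(increments=[[[0, 0, -20], [0, 0, 0], 1], [[0, 0, -20], [0, 0, 0], 1], [[0, 0, -15], [0, 0, 0], 1], [[0, 0, -11], [0, 0, 0], 1], [[0, 0, 0], [0, 0, 0], 1], [[0, 0, 0], [0, 0, 0], 1], [[0, 0, 0], [0, 0, 0], 0.6], [[0, 0, 0], [0, 0, 0], 0.6]])

```text
clock: 4.8
eef_pos: [0.6271, -0.3029, 0.0076]
tool_rot: [0.741, 0.671, 0.001, 0.002]
ft_force: [-0.2, 0.6, -0.1]
grip_width: 0.0637
grasp_force: 0.0
```

>>> drive_tool(increments=[[[0, 0, 0], [0, 0, 0], 0.5], [[0, 0, 0], [0, 0, 0], 0.5], [[0, 0, 0], [0, 0, 0], 0.5], [[0, 0, 0], [0, 0, 0], 0.5], [[0, 0, 0], [0, 0, 0], 0.5]])

```text
clock: 5.22
eef_pos: [0.6274, -0.303, 0.0081]
tool_rot: [0.741, 0.671, 0.001, 0.002]
ft_force: [0.2, -0.3, 5.7]
grip_width: 0.0588
grasp_force: 64.9
```

>>> drive_tool(increments=[[[0, 0, 5], [0, 0, 0], 0.5], [[0, 0, 20], [0, 0, 0], 0.5], [[0, 0, 30], [0, 0, 0], 0.5], [[0, 0, 30], [0, 0, 0], 0.5], [[-5, 15, 5], [0, 0, 0], 0.5], [[-10, 27, 0], [0, 0, 0], 0.5], [[-10, 27, 0], [0, 0, 0], 0.5], [[-10, 27, 0], [0, 0, 0], 0.5]])

```text
clock: 5.88
eef_pos: [0.59, -0.2055, 0.0958]
tool_rot: [0.741, 0.671, 0.0, 0.0]
ft_force: [1.7, 1.0, -0.9]
grip_width: 0.0593
grasp_force: 64.6
```

>>> drive_tool(increments=[[[-10, 27, 0], [0, 0, 0], 0.5], [[-10, 27, 0], [0, 0, 0], 0.5], [[-10, 27, 0], [0, 0, 0], 0.5], [[-10, 27, 0], [0, 0, 0], 0.5], [[-10, 27, 0], [0, 0, 0], 0.5], [[-10, 27, 0], [0, 0, 0], 0.5], [[-10, 27, 0], [0, 0, 0], 0.5], [[-5, 15, 0], [0, 0, 0], 0.5]])

```text
clock: 6.55
eef_pos: [0.5139, 0.0003, 0.0956]
tool_rot: [0.74, 0.672, -0.0, -0.001]
ft_force: [0.3, 0.9, 0.2]
grip_width: 0.0586
grasp_force: 64.6
```

>>> drive_tool(increments=[[[-5, 10, 0], [0, 0, 0], 0.5], [[0, 0, 0], [0, 0, 0], 0.5], [[0, 0, 0], [0, 0, 0], 0.5]])

```text
clock: 6.8
eef_pos: [0.5109, 0.0078, 0.0956]
tool_rot: [0.741, 0.672, 0.0, 0.0]
ft_force: [-0.0, -0.6, -0.7]
grip_width: 0.059
grasp_force: 64.6
```

```bash
python3 st.py
python3 - <<'E'
from h import *
c=camera("scene"); cv2.imwrite("pics/e.png",cv2.resize(c["image"][100:310,160:400,::-1],(720,630)[:2] if 0 else (685,600),interpolation=2))
E
```

```text
6.8 [0.5109 0.0078 0.0956] y-axis [ 0.995 -0.098  0.001] z [ 0.001 -0.001 -1.   ] closing yaw -5.6 J [ 0.02  0.36 -0.2   1.01 -0.    1.68] 0.05895449749877324 [-0.  -0.6 -0.7]
```

View pics/e.png

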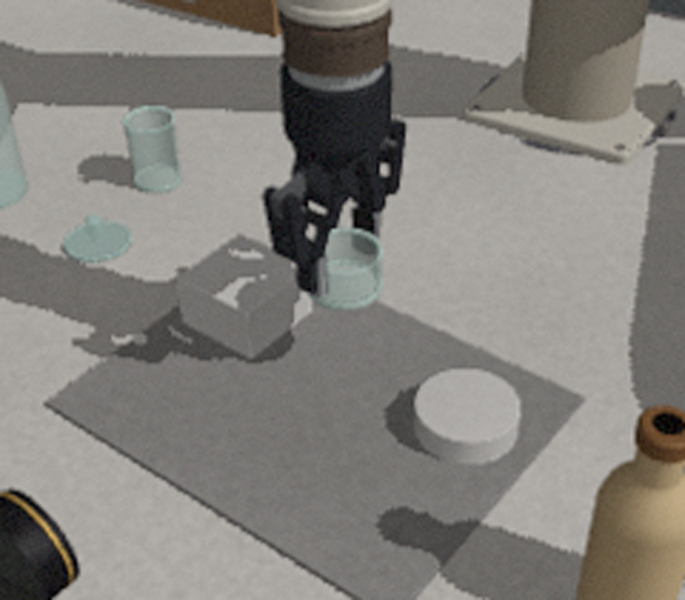

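The dish is held level between the fingers at crop (348,268). I measure its offset from the TCP before lowering.

Run:
```python
from h import *
c=camera("scene")
for s in silhouettes("dish",c):
    print(s["conf"],np.round(s["bbox"]),s["region"].sum(), np.round(fit([(c,cen(s))],PR['dish'],.0875,(.51,.008))[0],4))
```

```text
0.83 [270. 178. 293. 208.] 531 [0.5092 0.0162]
```

>>> drive_tool(increments=[[[0, 3, -10], [0, 0, 0], 0.5], [[0, 0, -20], [0, 0, 0], 0.5], [[0, 0, -20], [0, 0, 0], 0.5], [[0, 0, -15], [0, 0, 0], 0.5], [[0, 0, -8], [0, 0, 0], 0.5], [[0, 0, -4], [0, 0, 0], 0.5], [[0, 0, -3], [0, 0, 0], 0.5], [[0, 0, 0], [0, 0, 0], 0.5]])

```text
clock: 7.62
eef_pos: [0.5108, 0.0106, 0.0151]
tool_rot: [0.741, 0.671, -0.0, -0.0]
ft_force: [-0.9, 0.6, -1.0]
grip_width: 0.0585
grasp_force: 64.6
```

>>> drive_tool(increments=[[[0, 0, -1], [0, 0, 0], 0.5], [[0, 0, 0], [0, 0, 0], 0.5]])

```text
clock: 7.78
eef_pos: [0.5114, 0.0108, 0.015]
tool_rot: [0.741, 0.671, 0.001, 0.001]
ft_force: [-0.3, -0.7, -0.7]
grip_width: 0.0586
grasp_force: 64.6
```

>>> drive_tool(increments=[[[0, 0, -1], [0, 0, 0], 0.5], [[0, 0, 0], [0, 0, 0], 0.5], [[0, 0, -1], [0, 0, 0], 0.5], [[0, 0, 0], [0, 0, 0], 0.5]])

```text
clock: 8.12
eef_pos: [0.5115, 0.0109, 0.014]
tool_rot: [0.741, 0.672, 0.001, 0.001]
ft_force: [-2.7, -0.5, 9.1]
grip_width: 0.0591
grasp_force: 65.5
```

>>> drive_tool(increments=[[[0, 0, 0], [0, 0, 0], 0.8], [[0, 0, 0], [0, 0, 0], 0.85], [[0, 0, 0], [0, 0, 0], 1], [[0, 0, 3], [0, 0, 0], 1], [[0, 0, 20], [0, 0, 0], 1], [[0, 0, 35], [0, 0, 0], 1], [[0, 0, 35], [0, 0, 0], 1], [[0, 0, 20], [0, 0, 0], 1]])

```text
clock: 8.78
eef_pos: [0.5121, 0.0109, 0.1288]
tool_rot: [0.741, 0.671, 0.001, 0.001]
ft_force: [0.8, 0.4, 0.3]
grip_width: 0.085
grasp_force: 0.0
```

>>> drive_tool(increments=[[[-2, -20, 0], [0, 0, 0], 1], [[-4, -36, 0], [0, 0, 0], 1], [[-4, -36, 0], [0, 0, 0], 1], [[-4, -36, 0], [0, 0, 0], 1], [[-4, -36, 0], [0, 0, 0], 1], [[-4, -36, 0], [0, 0, 0], 1], [[-4, -36, 0], [0, 0, 0], 1], [[-4, -36, 0], [0, 0, 0], 1]])

```text
clock: 9.45
eef_pos: [0.4801, -0.2628, 0.1254]
tool_rot: [0.741, 0.671, 0.0, -0.0]
ft_force: [0.7, -0.3, 0.8]
grip_width: 0.0854
grasp_force: 0.0
```

>>> drive_tool(increments=[[[-3, -22, 0], [0, 0, 0], 0.6], [[0, -5, 0], [0, 0, 0], 0.6], [[0, 0, 0], [0, 0, 0], 0.6]])

```text
clock: 9.7
eef_pos: [0.4772, -0.2897, 0.125]
tool_rot: [0.742, 0.67, 0.0, -0.0]
ft_force: [-0.4, 1.4, -0.6]
grip_width: 0.0523
grasp_force: 0.0
```

Run:
```python
from h import *
T=camera("top");S=camera("scene")
for k,z,g in(("dish",.006,(.511,.014)),("lid",0,(.478,-.288))):
  for c in(T,S):
    for s in silhouettes(k,c):
        print(k,round(s["conf"],2),np.round(s["bbox"]),s["region"].sum(), np.round(fit([(c,cen(s))],PR[k],z,g)[0],4))
```

```text
dish 0.71 [241. 199. 262. 222.] 500 [0.5098 0.0106]
dish 0.69 [268. 208. 295. 237.] 664 [0.5124 0.0147]
lid 0.83 [358. 212. 385. 235.] 514 [ 0.4767 -0.2885]
lid 0.6 [185. 174. 210. 195.] 292 [ 0.4793 -0.2855]
```

>>> drive_tool(increments=[[[1, 2, -15], [0, 0, 0], 0.5], [[0, 0, -30], [0, 0, 0], 0.5], [[0, 0, -30], [0, 0, 0], 0.5], [[0, 0, -20], [0, 0, 0], 0.5], [[0, 0, -12], [0, 0, 0], 0.5], [[0, 0, -5], [0, 0, 0], 0.5], [[0, 0, 0], [0, 0, 0], 0.5], [[0, 0, 0], [0, 0, 0], 0.5]])

```text
clock: 10.67
eef_pos: [0.4792, -0.2859, 0.0138]
tool_rot: [0.741, 0.672, 0.0, 0.0]
ft_force: [0.4, -0.3, -0.2]
grip_width: 0.0432
grasp_force: 0.0
```

>>> drive_tool(increments=[[[0, 0, -3], [0, 0, 0], 0.4], [[0, 0, 0], [0, 0, 0], 0.3], [[0, 0, 0], [0, 0, 0], 0.3], [[0, 0, 0], [0, 0, 0], 0.2], [[0, 0, 0], [0, 0, 0], 0.1], [[0, 0, 0], [0, 0, 0], 0.1], [[0, 0, 0], [0, 0, 0], 0.1], [[0, 0, 0], [0, 0, 0], 0.1]])

```text
clock: 11.33
eef_pos: [0.4791, -0.2865, 0.0112]
tool_rot: [0.741, 0.671, 0.0, 0.001]
ft_force: [-1.2, 0.1, 4.2]
grip_width: 0.0133
grasp_force: 58.6
```

>>> drive_tool(increments=[[[0, 0, 5], [0, 0, 0], 0.1], [[0, 0, 20], [0, 0, 0], 0.1], [[0, 0, 30], [0, 0, 0], 0.1], [[0, 0, 30], [0, 0, 0], 0.1], [[1, 15, 5], [0, 0, 0], 0.1], [[3, 30, 0], [0, 0, 0], 0.1], [[3, 30, 0], [0, 0, 0], 0.1], [[3, 30, 0], [0, 0, 0], 0.1]])

```text
clock: 12.0
eef_pos: [0.4883, -0.18, 0.1002]
tool_rot: [0.742, 0.671, 0.0, -0.0]
ft_force: [0.3, 0.5, -0.4]
grip_width: 0.0137
grasp_force: 58.6
```

>>> drive_tool(increments=[[[4, 30, 0], [0, 0, 0], 0.1], [[4, 30, 0], [0, 0, 0], 0.1], [[4, 30, 0], [0, 0, 0], 0.1], [[4, 30, 0], [0, 0, 0], 0.1], [[3, 30, 0], [0, 0, 0], 0.1], [[2, 28, 0], [0, 0, 0], 0.1], [[1, 10, 0], [0, 0, 0], 0.1], [[0, 6, 0], [0, 0, 0], 0.1]])

```text
clock: 12.67
eef_pos: [0.5103, 0.0146, 0.0999]
tool_rot: [0.74, 0.673, -0.0, -0.0]
ft_force: [0.6, -0.5, -0.3]
grip_width: 0.0134
grasp_force: 58.6
```

>>> drive_tool(increments=[[[0, 0, 0], [0, 0, 0], 0.1], [[0, 0, 0], [0, 0, 0], 0.1], [[0, 0, 0], [0, 0, 0], 0.1]])

```text
clock: 12.92
eef_pos: [0.5104, 0.0117, 0.1002]
tool_rot: [0.742, 0.671, -0.0, 0.0]
ft_force: [-1.0, 0.5, -1.0]
grip_width: 0.0134
grasp_force: 58.6
```

Run:
```python
from h import *
S=camera("scene"); p=get_obs()["eef_pos"]; z=p[2]-.0112; print(p)
for k,z,g in(("dish",.006,(.511,.014)),("lid",z,p[:2])):
    for s in silhouettes(k,S):
        m=mask(S,PR[k],*g,z,1);ys,xs=np.nonzero(m)
        print(k,round(s["conf"],2),np.round(s["bbox"]),"model@tcp",xs.min(),ys.min(),xs.max(),ys.max(),s["region"].sum(),m.sum(), np.round(fit([(S,cen(s))],PR[k],z,g)[0],4))
cv2.imwrite("pics/f.png",cv2.resize(S["image"][120:260,220:360,::-1],(600,600),interpolation=2))
```

```text
[0.51051783 0.01158394 0.1002269 ]
dish 0.69 [268. 208. 296. 236.] model@tcp 268 208 295 236 634 696 [0.5125 0.0136]
lid 0.67 [270. 194. 297. 214.] model@tcp 266 186 295 208 296 520 [0.5168 0.0206]
```

View pics/f.png

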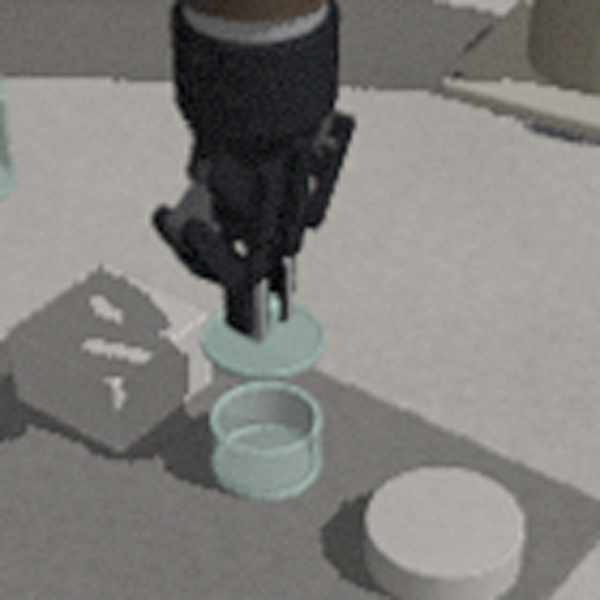

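The lid is held level over the dish: its disc spans crop x 201–325 and the dish spans 212–322, nearly concentric. I lower it.

>>> drive_tool(increments=[[[0, 1, -8], [0, 0, 0], 0.1], [[0, 0, -15], [0, 0, 0], 0.1], [[0, 0, -12], [0, 0, 0], 0.1], [[0, 0, -6], [0, 0, 0], 0.1], [[0, 0, -4], [0, 0, 0], 0.1], [[0, 0, -2], [0, 0, 0], 0.1], [[0, 0, 0], [0, 0, 0], 0.1], [[0, 0, 0], [0, 0, 0], 0.1]])

```text
clock: 13.73
eef_pos: [0.511, 0.0138, 0.0537]
tool_rot: [0.741, 0.671, 0.0, 0.0]
ft_force: [0.5, -0.5, -0.6]
grip_width: 0.0134
grasp_force: 58.6
```

>>> drive_tool(increments=[[[0, 0, -1], [0, 0, 0], 0.1], [[0, 0, 0], [0, 0, 0], 0.1]])

```text
clock: 13.9
eef_pos: [0.511, 0.0139, 0.0527]
tool_rot: [0.741, 0.671, 0.0, 0.0]
ft_force: [0.6, 0.9, -1.2]
grip_width: 0.0136
grasp_force: 58.6
```

>>> drive_tool(increments=[[[0, 0, -1], [0, 0, 0], 0.1], [[0, 0, 0], [0, 0, 0], 0.1]])

```text
clock: 14.07
eef_pos: [0.5111, 0.0139, 0.0522]
tool_rot: [0.741, 0.671, 0.001, 0.0]
ft_force: [-2.3, 0.1, 4.4]
grip_width: 0.0137
grasp_force: 59.1
```

>>> drive_tool(increments=[[[0, 0, 0], [0, 0, 0], 0.3], [[0, 0, 0], [0, 0, 0], 0.5], [[0, 0, 0], [0, 0, 0], 0.5], [[0, 0, 5], [0, 0, 0], 0.5], [[0, 0, 25], [0, 0, 0], 0.5], [[0, 0, 30], [0, 0, 0], 0.5], [[-3, 15, 15], [0, 0, -5], 0.5], [[-4, 33, 0], [0, 0, -6], 0.5]])

```text
clock: 14.73
eef_pos: [0.507, 0.0601, 0.1307]
tool_rot: [0.805, 0.593, 0.003, 0.003]
ft_force: [0.5, -0.1, -0.3]
grip_width: 0.0429
grasp_force: 0.0
```

>>> drive_tool(increments=[[[-4, 33, 0], [0, 0, -6], 0.5], [[-4, 33, 0], [0, 0, -6], 0.5], [[-4, 33, 0], [0, 0, -5.2], 0.5], [[-4, 33, 0], [0, 0, 0], 0.5], [[-4, 33, 0], [0, 0, 0], 0.5], [[-4, 33, 0], [0, 0, 0], 0.5], [[-3, 23, 0], [0, 0, 0], 0.5], [[0, 10, 0], [0, 0, 0], 0.5]])

```text
clock: 15.4
eef_pos: [0.4759, 0.2961, 0.1265]
tool_rot: [0.881, 0.472, 0.0, -0.0]
ft_force: [1.4, -0.1, 0.6]
grip_width: 0.0428
grasp_force: 0.0
```

>>> drive_tool(increments=[[[0, 0, 0], [0, 0, 0], 0.5], [[0, 0, 0], [0, 0, 0], 0.5]])

```text
clock: 15.57
eef_pos: [0.4765, 0.2925, 0.1262]
tool_rot: [0.882, 0.471, -0.0, 0.0]
ft_force: [0.2, 0.2, 0.1]
grip_width: 0.0424
grasp_force: 0.0
```

```bash
python3 st.py
python3 - <<'E'
from h import *
T=camera("top");S=camera("scene")
for k,z,g in(("dish",.006,(.511,.014)),("lid",.041,(.511,.014))):
  for c in(T,S):
    for s in silhouettes(k,c):
        print(k,round(s["conf"],2),np.round(s["bbox"]),s["region"].sum(), np.round(fit([(c,cen(s))],PR[k],z,g)[0],4))
for s in silhouettes("scale_bar",S):
    cn=max(cv2.findContours(s["region"].astype(np.uint8),0,2)[0],key=len)[:,0]
    w=np.array([ray(S,p,.006)[:2] for p in cn])*1e3
    r=cv2.minAreaRect(w.astype(np.float32)); print(s["conf"],np.round(r[0],1),np.round(r[1],1),round(r[2],1))
cv2.imwrite("pics/g.png",cv2.resize(np.hstack([T["image"][150:250,200:320,::-1],S["image"][150:250,230:350,::-1]]),(800,333),interpolation=2))
cv2.imwrite("pics/g2.png",cv2.resize(S["image"][190:310,330:510,::-1],(800,533),interpolation=2))
E
```

```text
15.57 [0.4765 0.2925 0.1262] y-axis [ 0.831 -0.556  0.   ] z [-0.    -0.001 -1.   ] closing yaw -33.8 J [ 0.55  0.42 -0.02  1.13 -0.    2.71] 0.042386927248480116 [0.2 0.2 0.1]
dish 0.52 [265. 220. 295. 237.] 318 [0.5325 0.0264]
lid 0.75 [236. 196. 262. 224.] 555 [0.5086 0.0123]
lid 0.94 [271. 204. 297. 229.] 451 [0.5117 0.0144]
lid 0.25 [131.  99. 172. 172.] 1800 [ 0.4157 -0.5087]
0.89 [489.5 308.1] [72.1 27.1] 52.7
```

View pics/g.png

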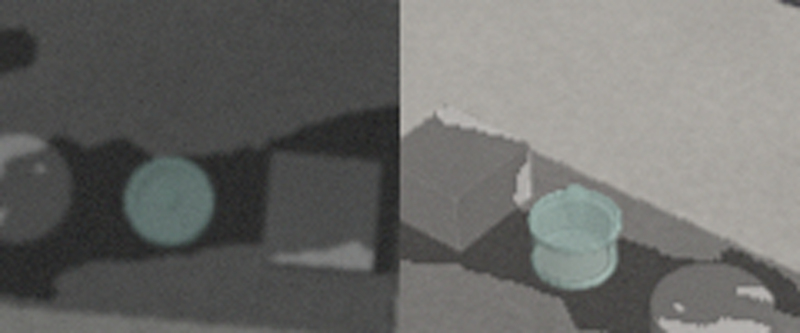

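View pics/g2.png

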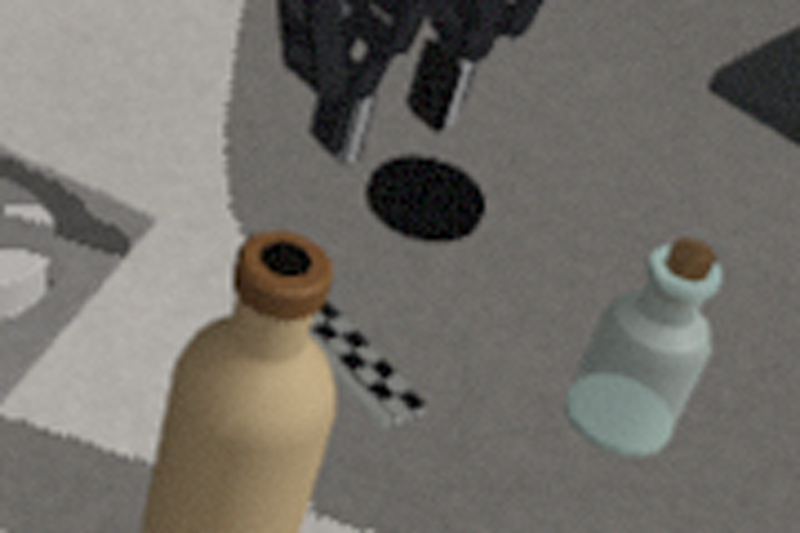

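The lid sits centred and level on the dish. The fingers are over the bar, whose visible end is at crop (400,405) with the rest behind the bottle. I descend on the bar.

>>> drive_tool(increments=[[[1, 1, -20], [0, 0, 0], 0.5], [[0, 0, -35], [0, 0, 0], 0.5], [[0, 0, -30], [0, 0, 0], 0.5], [[0, 0, -20], [0, 0, 0], 0.5], [[0, 0, -8], [0, 0, 0], 0.5], [[0, 0, -4], [0, 0, 0], 0.5], [[0, 0, 0], [0, 0, 0], 0.5], [[0, 0, 0], [0, 0, 0], 0.5]])

```text
clock: 16.58
eef_pos: [0.4787, 0.2943, 0.0106]
tool_rot: [0.882, 0.471, 0.001, -0.0]
ft_force: [0.2, -0.5, 0.5]
grip_width: 0.0428
grasp_force: 0.0
```

>>> drive_tool(increments=[[[0, 0, -5], [0, 0, 0], 0.5], [[0, 0, -3], [0, 0, 0], 0.4], [[0, 0, 0], [0, 0, 0], 0.35], [[0, 0, 0], [0, 0, 0], 0.2], [[0, 0, 0], [0, 0, 0], 0.2], [[0, 0, 0], [0, 0, 0], 0.2], [[0, 0, 0], [0, 0, 0], 0.2], [[0, 0, 0], [0, 0, 0], 0.2]])

```text
clock: 17.25
eef_pos: [0.4779, 0.294, 0.0019]
tool_rot: [0.882, 0.471, 0.0, -0.0]
ft_force: [-1.4, -0.7, 4.2]
grip_width: 0.0224
grasp_force: 59.4
```

>>> drive_tool(increments=[[[0, 0, 5], [0, 0, 0], 0.2], [[0, 0, 20], [0, 0, 0], 0.2], [[0, 0, 30], [0, 0, 0], 0.2], [[0, 0, 30], [0, 0, 0], 0.2], [[3, -15, 10], [0, 0, 5], 0.2], [[8, -28, 0], [0, 0, 6], 0.2], [[10, -28, 0], [0, 0, 6], 0.2], [[12, -28, 0], [0, 0, 6], 0.2]])

```text
clock: 17.92
eef_pos: [0.5105, 0.1942, 0.0967]
tool_rot: [0.769, 0.64, 0.0, 0.0]
ft_force: [0.4, 0.5, -1.1]
grip_width: 0.0224
grasp_force: 58.9
```

>>> drive_tool(increments=[[[12, -28, 0], [0, 0, 5.2], 0.2], [[12, -28, 0], [0, 0, 0], 0.2], [[12, -28, 0], [0, 0, 0], 0.2], [[12, -28, 0], [0, 0, 0], 0.2], [[10, -28, 0], [0, 0, 0], 0.2], [[8, -28, 0], [0, 0, 0], 0.2], [[6, -15, 0], [0, 0, 0], 0.2], [[0, -5, 0], [0, 0, 0], 0.2]])

```text
clock: 18.58
eef_pos: [0.5835, 0.004, 0.096]
tool_rot: [0.742, 0.67, -0.0, 0.0]
ft_force: [-0.2, 0.4, -0.5]
grip_width: 0.0222
grasp_force: 58.9
```

>>> drive_tool(increments=[[[0, 0, 0], [0, 0, 0], 0.2], [[0, 0, 0], [0, 0, 0], 0.2]])

```text
clock: 18.75
eef_pos: [0.582, 0.0073, 0.096]
tool_rot: [0.741, 0.671, -0.0, -0.001]
ft_force: [-0.1, 0.7, -0.2]
grip_width: 0.0224
grasp_force: 58.9
```

```bash
python3 st.py
python3 - <<'E'
from h import *
S=camera("scene"); p=get_obs()["eef_pos"]
for s in silhouettes("scale_bar",S):
    cn=max(cv2.findContours(s["region"].astype(np.uint8),0,2)[0],key=len)[:,0]
    w=np.array([ray(S,q,p[2]+.004)[:2] for q in cn])*1e3
    r=cv2.minAreaRect(w.astype(np.float32)); print(s["conf"],np.round(r[0],1),np.round(r[1],1),round(r[2],1))
cv2.imwrite("pics/k.png",cv2.resize(S["image"][120:270,200:360,::-1],(640,600),interpolation=2))
E
```

```text
18.75 [0.582  0.0073 0.096 ] y-axis [ 0.995 -0.098 -0.001] z [-0.001  0.001 -1.   ] closing yaw -5.6 J [0.01 0.49 0.01 1.09 0.   1.68] 0.02241597172394562 [-0.1  0.7 -0.2]
0.68 [588.5  34. ] [53.9 30.9] 88.0
```

View pics/k.png

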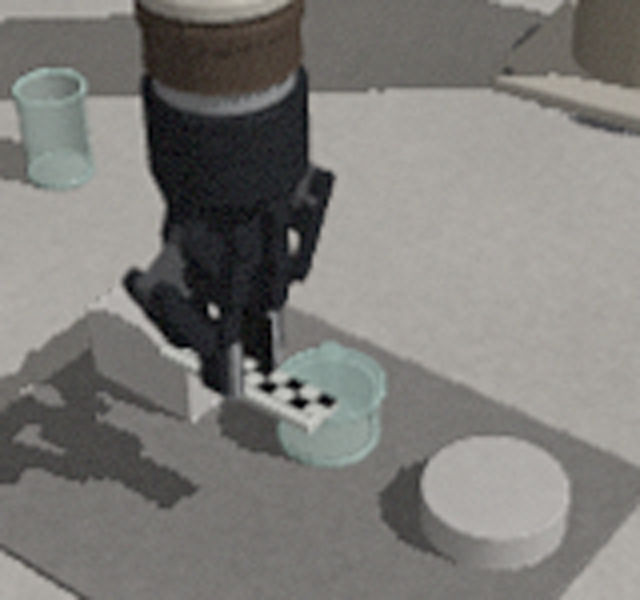

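The bar is held level; its free end is at crop (324,416), putting the bar's centre about 3 mm to the +y side of target. I correct this and lower it.

>>> drive_tool(increments=[[[0, -3, -15], [0, 0, 0], 0.2], [[0, 0, -25], [0, 0, 0], 0.2], [[0, 0, -20], [0, 0, 0], 0.2], [[0, 0, -14], [0, 0, 0], 0.2], [[0, 0, -7], [0, 0, 0], 0.2], [[0, 0, -3], [0, 0, 0], 0.2], [[0, 0, 0], [0, 0, 0], 0.2], [[0, 0, 0], [0, 0, 0], 0.2]])

```text
clock: 19.52
eef_pos: [0.5833, 0.0044, 0.0132]
tool_rot: [0.741, 0.672, 0.001, 0.0]
ft_force: [-0.1, -0.9, -0.2]
grip_width: 0.022
grasp_force: 58.9
```

>>> drive_tool(increments=[[[0, 0, -2], [0, 0, 0], 0.2], [[0, 0, 0], [0, 0, 0], 0.2], [[0, 0, 0], [0, 0, 0], 0.2]])

```text
clock: 19.77
eef_pos: [0.5831, 0.0038, 0.011]
tool_rot: [0.741, 0.671, 0.0, 0.0]
ft_force: [-0.1, 0.1, -0.7]
grip_width: 0.0224
grasp_force: 58.9
```

>>> drive_tool(increments=[[[0, 0, -1], [0, 0, 0], 0.2], [[0, 0, -1], [0, 0, 0], 0.2], [[0, 0, -1], [0, 0, 0], 0.2], [[0, 0, 0], [0, 0, 0], 0.2], [[0, 0, 0], [0, 0, 0], 0.2]])

```text
clock: 20.18
eef_pos: [0.5828, 0.0037, 0.0079]
tool_rot: [0.741, 0.671, 0.0, 0.0]
ft_force: [-1.8, 0.4, 4.6]
grip_width: 0.0224
grasp_force: 59.5
```

>>> drive_tool(increments=[[[0, 0, 0], [0, 0, 0], 0.35], [[0, 0, 0], [0, 0, 0], 0.45], [[0, 0, 0], [0, 0, 0], 0.45], [[0, 0, 10], [0, 0, 0], 0.45], [[0, 0, 30], [0, 0, 0], 0.6], [[0, 0, 40], [0, 0, 0], 0.6], [[0, 0, 40], [0, 0, 0], 0.6], [[-5, 15, 32], [0, 0, 0], 0.6]])

```text
clock: 20.85
eef_pos: [0.579, 0.017, 0.1629]
tool_rot: [0.742, 0.67, 0.001, 0.002]
ft_force: [1.3, 0.8, -0.5]
grip_width: 0.0514
grasp_force: 0.0
```

>>> drive_tool(increments=[[[-11, 35, 0], [0, 0, 0], 0.6], [[-11, 35, 0], [0, 0, 0], 0.6], [[-11, 35, 0], [0, 0, 0], 0.6], [[-11, 35, 0], [0, 0, 0], 0.6], [[-11, 35, 0], [0, 0, 0], 0.6], [[-11, 35, 0], [0, 0, 0], 0.6], [[-11, 35, 0], [0, 0, 0], 0.6], [[-11, 35, 0], [0, 0, 0], 0.6]])

```text
clock: 21.52
eef_pos: [0.4888, 0.3004, 0.1601]
tool_rot: [0.741, 0.671, 0.0, 0.0]
ft_force: [-0.5, 0.5, -0.1]
grip_width: 0.0513
grasp_force: 0.0
```

>>> drive_tool(increments=[[[-11, 35, 0], [0, 0, 0], 0.6], [[-11, 35, 0], [0, 0, 0], 0.6], [[-11, 30, 0], [0, 0, 0], 0.6], [[-4, 15, 0], [0, 0, 0], 0.6], [[0, 0, 0], [0, 0, 0], 0.6], [[0, 0, 0], [0, 0, 0], 0.6]])

```text
clock: 22.02
eef_pos: [0.4524, 0.4141, 0.1594]
tool_rot: [0.741, 0.672, -0.0, 0.0]
ft_force: [0.2, 0.1, 0.2]
grip_width: 0.051
grasp_force: 0.0
```

```bash
python3 st.py
python3 - <<'E'
from h import *
T=camera("top");S=camera("scene")
for c in(T,S):
  for s in silhouettes("scale_bar",c):
    cn=max(cv2.findContours(s["region"].astype(np.uint8),0,2)[0],key=len)[:,0]
    w=np.array([ray(c,q,.012)[:2] for q in cn])*1e3
    r=cv2.minAreaRect(w.astype(np.float32)); print(s["conf"],np.round(r[0],1),np.round(r[1],1),round(r[2],1))
for s in silhouettes("corked",S): print(s["bbox"],np.round(fit([(S,cen(s))],PR['corked'],0,(.45,.41))[0],4))
E
```

```text
22.02 [0.4524 0.4141 0.1594] y-axis [ 0.995 -0.097  0.   ] z [ 0.    -0.001 -1.   ] closing yaw -5.6 J [ 0.74  0.5   0.2   1.27 -0.    2.41] 0.051015849749763385 [0.2 0.1 0.2]
0.66 [579.6   3.4] [99.3 28.7] 84.8
0.73 [586.   5.] [100.8  30.4] 84.5
```

>>> drive_tool(increments=[[[0, 2, -15], [0, 0, 0], 0.6], [[0, 0, -30], [0, 0, 0], 0.6], [[0, 0, -25], [0, 0, 0], 0.6], [[0, 0, -12], [0, 0, 0], 0.6], [[0, 0, -7], [0, 0, 0], 0.6], [[0, 0, 0], [0, 0, 0], 0.6], [[0, 0, 0], [0, 0, 0], 0.5], [[0, 0, 0], [0, 0, 0], 0.4]])

```text
clock: 22.93
eef_pos: [0.4537, 0.4162, 0.0718]
tool_rot: [0.741, 0.671, 0.001, -0.0]
ft_force: [0.4, 0.7, 0.3]
grip_width: 0.0345
grasp_force: 0.0
```

Run:
```python
from h import *
S=camera("scene"); cv2.imwrite("pics/m.png",cv2.resize(S["image"][190:310,410:530,::-1],(500,500),interpolation=2)); print(get_obs()["eef_pos"],get_obs()["grip_width"])
```

```text
[0.4537321  0.41644334 0.07201037] 0.0343104323417304
```

View pics/m.png

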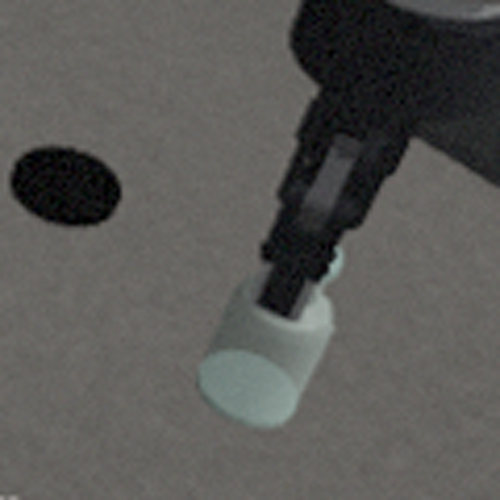

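The near finger lies against the neck, its tip at crop (280,310) just above the shoulder. I close.

>>> drive_tool(increments=[[[0, 0, 0], [0, 0, 0], 0.2], [[0, 0, 0], [0, 0, 0], 0.2], [[0, 0, 0], [0, 0, 0], 0.15], [[0, 0, 0], [0, 0, 0], 0.15], [[0, 0, 0], [0, 0, 0], 0.15], [[0, 0, 0], [0, 0, 0], 0.15]])

```text
clock: 23.48
eef_pos: [0.4537, 0.4167, 0.0721]
tool_rot: [0.741, 0.671, 0.002, 0.0]
ft_force: [0.2, -0.6, 4.9]
grip_width: 0.0244
grasp_force: 58.6
```

>>> drive_tool(increments=[[[0, 0, 5], [0, 0, 0], 0.15], [[0, 0, 20], [0, 0, 0], 0.15], [[0, 0, 30], [0, 0, 0], 0.15], [[0, 0, 30], [0, 0, 0], 0.15], [[0, 0, 25], [0, 0, 0], 0.15], [[1, -10, 10], [0, 0, 0], 0.15], [[2, -20, 0], [0, 0, 0], 0.15], [[3, -32, 0], [0, 0, 0], 0.15]])

```text
clock: 24.15
eef_pos: [0.4584, 0.3548, 0.1902]
tool_rot: [0.74, 0.673, 0.001, -0.0]
ft_force: [0.9, -0.8, -1.9]
grip_width: 0.0238
grasp_force: 59.0
```

>>> drive_tool(increments=[[[3, -32, 0], [0, 0, 0], 0.15], [[3, -32, 0], [0, 0, 0], 0.15], [[3, -32, 0], [0, 0, 0], 0.15], [[3, -32, 0], [0, 0, 0], 0.15], [[3, -32, 0], [0, 0, 0], 0.15], [[3, -32, 0], [0, 0, 0], 0.15], [[3, -32, 0], [0, 0, 0], 0.15], [[3, -32, 0], [0, 0, 0], 0.15]])

```text
clock: 24.82
eef_pos: [0.4811, 0.0956, 0.1891]
tool_rot: [0.741, 0.671, -0.001, -0.001]
ft_force: [-0.1, -0.4, -3.2]
grip_width: 0.0242
grasp_force: 59.0
```

>>> drive_tool(increments=[[[3, -32, 0], [0, 0, 0], 0.15], [[3, -32, 0], [0, 0, 0], 0.15], [[3, -32, 0], [0, 0, 0], 0.15], [[3, -32, 0], [0, 0, 0], 0.15], [[3, -32, 0], [0, 0, 0], 0.15], [[0, -22, 0], [0, 0, 0], 0.15], [[0, -10, 0], [0, 0, 0], 0.15], [[0, -2, 0], [0, 0, 0], 0.15]])

```text
clock: 25.48
eef_pos: [0.4963, -0.0981, 0.1892]
tool_rot: [0.742, 0.67, -0.001, -0.001]
ft_force: [-0.7, 0.4, -1.9]
grip_width: 0.0242
grasp_force: 59.0
```

>>> drive_tool(increments=[[[0, 0, 0], [0, 0, 0], 0.15], [[0, 0, 0], [0, 0, 0], 0.15]])

```text
clock: 25.65
eef_pos: [0.497, -0.0953, 0.1898]
tool_rot: [0.741, 0.672, -0.0, -0.001]
ft_force: [-0.5, -0.4, -1.2]
grip_width: 0.0242
grasp_force: 59.0
```

```bash
python3 st.py
python3 - <<'E'
from h import *
S=camera("scene"); p=get_obs()["eef_pos"]
for s in silhouettes("corked",S): 
    z=p[2]-.0721; m=mask(S,PR['corked'],p[0],p[1],z,1);ys,xs=np.nonzero(m); print(s["conf"],np.round(s["bbox"],1),"model@tcp",xs.min(),ys.min(),xs.max(),ys.max())
cv2.imwrite("pics/n.png",cv2.resize(S["image"][80:240,180:340,::-1],(600,600),interpolation=2))
E
```

```text
25.65 [ 0.497  -0.0953  0.1898] y-axis [ 0.995 -0.098 -0.001] z [-0.001  0.001 -1.   ] closing yaw -5.6 J [-0.19  0.28 -0.06  1.24  0.    1.48] 0.024203782314128112 [-0.5 -0.4 -1.2]
0.93 [234.  130.  254.5 177.6] model@tcp 232 128 253 177
```

View pics/n.png

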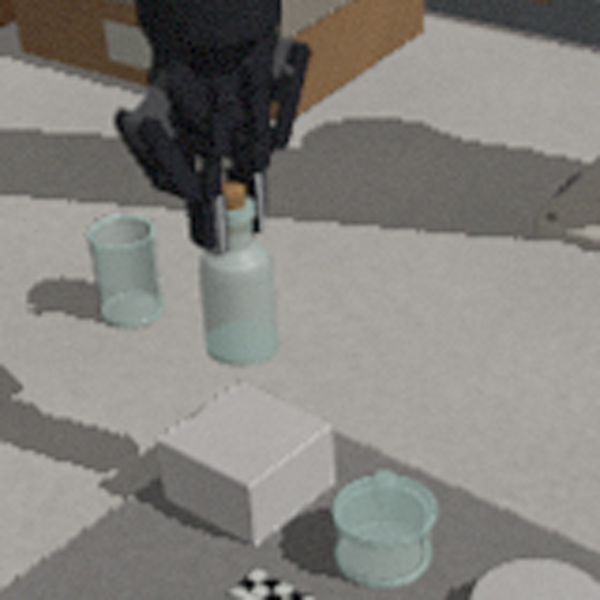

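The bottle is held upright at crop (240,270), over the square plinth with its top centre at (246,435). I lower it.

>>> drive_tool(increments=[[[2, -2, -10], [0, 0, 0], 0.15], [[0, 0, -20], [0, 0, 0], 0.15], [[0, 0, -15], [0, 0, 0], 0.15], [[0, 0, -8], [0, 0, 0], 0.15], [[0, 0, -4], [0, 0, 0], 0.15], [[0, 0, -2], [0, 0, 0], 0.15], [[0, 0, 0], [0, 0, 0], 0.15], [[0, 0, 0], [0, 0, 0], 0.15]])

```text
clock: 26.42
eef_pos: [0.5003, -0.0982, 0.132]
tool_rot: [0.741, 0.672, 0.0, 0.001]
ft_force: [-0.1, -0.4, -1.0]
grip_width: 0.0238
grasp_force: 59.0
```

>>> drive_tool(increments=[[[0, 0, -1], [0, 0, 0], 0.15], [[0, 0, 0], [0, 0, 0], 0.15]])

```text
clock: 26.58
eef_pos: [0.5002, -0.0983, 0.1309]
tool_rot: [0.741, 0.671, 0.0, 0.001]
ft_force: [-1.2, 0.2, -2.3]
grip_width: 0.0242
grasp_force: 59.0
```

>>> drive_tool(increments=[[[0, 0, -1], [0, 0, 0], 0.15], [[0, 0, -1], [0, 0, 0], 0.15], [[0, 0, 0], [0, 0, 0], 0.15]])

```text
clock: 26.83
eef_pos: [0.4995, -0.0982, 0.1282]
tool_rot: [0.741, 0.671, -0.0, -0.0]
ft_force: [0.2, 0.2, -1.6]
grip_width: 0.0236
grasp_force: 59.0
```

>>> drive_tool(increments=[[[0, 0, -1], [0, 0, 0], 0.15], [[0, 0, 0], [0, 0, 0], 0.15]])

```text
clock: 27.0
eef_pos: [0.5001, -0.0984, 0.1281]
tool_rot: [0.741, 0.671, 0.0, 0.001]
ft_force: [-0.7, -0.3, 2.7]
grip_width: 0.0239
grasp_force: 59.4
```

>>> drive_tool(increments=[[[0, 0, 0], [0, 0, 0], 0.35], [[0, 0, 0], [0, 0, 0], 0.5], [[0, 0, 0], [0, 0, 0], 0.6], [[0, 0, 5], [0, 0, 0], 0.7], [[0, 0, 25], [0, 0, 0], 0.7], [[0, 0, 35], [0, 0, 0], 0.7], [[0, 0, 35], [0, 0, 0], 0.7], [[4, 15, 22], [0, 0, 0], 0.7]])

```text
clock: 27.67
eef_pos: [0.5042, -0.0849, 0.2531]
tool_rot: [0.742, 0.67, 0.001, 0.002]
ft_force: [0.5, 0.7, 0.4]
grip_width: 0.0595
grasp_force: 0.0
```

>>> drive_tool(increments=[[[9, 32, 0], [0, 0, 0], 0.7], [[9, 32, 0], [0, 0, 0], 0.7], [[9, 32, 0], [0, 0, 0], 0.7], [[9, 32, 0], [0, 0, 0], 0.7], [[9, 32, 0], [0, 0, 0], 0.7], [[9, 32, 0], [0, 0, 0], 0.7], [[9, 32, 0], [0, 0, 0], 0.7], [[9, 32, 0], [0, 0, 0], 0.7]])

```text
clock: 28.33
eef_pos: [0.5758, 0.1745, 0.2496]
tool_rot: [0.741, 0.672, 0.0, 0.0]
ft_force: [1.0, -0.6, 0.1]
grip_width: 0.0599
grasp_force: 0.0
```

>>> drive_tool(increments=[[[9, 32, 0], [0, 0, 0], 0.7], [[9, 32, 0], [0, 0, 0], 0.7], [[9, 32, 0], [0, 0, 0], 0.7], [[9, 18, 0], [0, 0, 0], 0.7], [[0, 0, 0], [0, 0, 0], 0.7], [[0, 0, 0], [0, 0, 0], 0.7]])

```text
clock: 28.83
eef_pos: [0.6114, 0.288, 0.2483]
tool_rot: [0.74, 0.672, -0.001, -0.0]
ft_force: [-0.7, -0.1, 0.4]
grip_width: 0.0598
grasp_force: 0.0
```

```bash
python3 st.py
python3 - <<'E'
from h import *
T=camera("top");S=camera("scene")
for k,z,g in(("corked",.056,(.5,-.097)),("stoneware",0,(.612,.287)),("lid",.041,(.511,.014))):
  for n,c in(("T",T),("S",S)):
    for s in silhouettes(k,c)[:1]:
        print(k,n,round(s["conf"],2),np.round(s["bbox"]), np.round(fit([(c,cen(s))],PR[k],z,g)[0],4))
E
```

```text
28.83 [0.6114 0.288  0.2483] y-axis [ 0.995 -0.096 -0.001] z [-0.001 -0.001 -1.   ] closing yaw -5.5 J [ 0.44  0.62  0.62  1.58 -0.    2.11] 0.059762468695429845 [-0.7 -0.1  0.4]
corked T 0.54 [290. 201. 311. 224.] [ 0.499  -0.0996]
corked S 0.63 [229. 154. 252. 199.] [ 0.4994 -0.0982]
stoneware T 0.64 [116. 148. 156. 188.] [0.6107 0.2857]
stoneware S 0.65 [359. 241. 405. 327.] [0.613  0.2883]
lid T 0.82 [237. 199. 261. 224.] [0.5084 0.013 ]
lid S 0.55 [269. 205. 298. 228.] [0.511  0.0148]
```

>>> drive_tool(increments=[[[1, 0, -20], [0, 0, 0], 0.7], [[0, 0, -35], [0, 0, 0], 0.7], [[0, 0, -30], [0, 0, 0], 0.7], [[0, 0, -15], [0, 0, 0], 0.7], [[0, 0, -10], [0, 0, 0], 0.7], [[0, 0, 0], [0, 0, 0], 0.6], [[0, 0, 0], [0, 0, 0], 0.5], [[0, 0, 0], [0, 0, 0], 0.4]])

```text
clock: 29.9
eef_pos: [0.6137, 0.2872, 0.1414]
tool_rot: [0.741, 0.671, 0.002, 0.0]
ft_force: [-0.8, 0.2, -0.0]
grip_width: 0.0342
grasp_force: 0.1
```

>>> drive_tool(increments=[[[0, 0, 0], [0, 0, 0], 0.3], [[0, 0, 0], [0, 0, 0], 0.2], [[0, 0, 0], [0, 0, 0], 0.2], [[0, 0, 0], [0, 0, 0], 0.2], [[0, 0, 0], [0, 0, 0], 0.2]])

```text
clock: 30.32
eef_pos: [0.6136, 0.2874, 0.1416]
tool_rot: [0.741, 0.671, 0.002, 0.001]
ft_force: [-0.2, -1.0, 6.1]
grip_width: 0.0317
grasp_force: 60.2
```

>>> drive_tool(increments=[[[0, 0, 5], [0, 0, 0], 0.2], [[0, 0, 15], [0, 0, 0], 0.2], [[0, 0, 25], [0, 0, 0], 0.2], [[0, 0, 20], [0, 0, 0], 0.2], [[0, 0, 10], [0, 0, 0], 0.2], [[-6, -10, 0], [0, 0, 0], 0.2], [[-11, -20, 0], [0, 0, 0], 0.2], [[-14, -24, 0], [0, 0, 0], 0.2]])

```text
clock: 30.98
eef_pos: [0.5813, 0.2332, 0.2127]
tool_rot: [0.74, 0.672, -0.001, -0.0]
ft_force: [0.2, 0.0, -3.5]
grip_width: 0.0316
grasp_force: 60.1
```

>>> drive_tool(increments=[[[-14, -24, 0], [0, 0, 0], 0.2], [[-14, -24, 0], [0, 0, 0], 0.2], [[-14, -24, 0], [0, 0, 0], 0.2], [[-12, -20, 0], [0, 0, 0], 0.2], [[-6, -11, 0], [0, 0, 0], 0.2], [[0, -5, 0], [0, 0, 0], 0.2], [[0, 0, 0], [0, 0, 0], 0.2], [[0, 0, 0], [0, 0, 0], 0.2]])

```text
clock: 31.65
eef_pos: [0.5225, 0.1255, 0.2142]
tool_rot: [0.741, 0.671, 0.001, -0.0]
ft_force: [0.5, 0.4, -3.0]
grip_width: 0.0322
grasp_force: 60.2
```

```bash
python3 st.py
python3 - <<'E'
from h import *
S=camera("scene"); p=get_obs()["eef_pos"]
for s in silhouettes("stoneware",S): 
    z=p[2]-.1416; m=mask(S,PR['stoneware'],p[0],p[1],z,1);ys,xs=np.nonzero(m); print(s["conf"],np.round(s["bbox"],1),"model@tcp",xs.min(),ys.min(),xs.max(),ys.max())
cv2.imwrite("pics/q.png",cv2.resize(S["image"][110:290,250:430,::-1],(600,600),interpolation=2))
E
```

```text
31.65 [0.5225 0.1255 0.2142] y-axis [ 0.995 -0.098  0.001] z [ 0.001  0.001 -1.   ] closing yaw -5.6 J [0.24 0.32 0.07 1.32 0.   1.9 ] 0.03215967629924199 [ 0.5  0.4 -3. ]
0.67 [308.9 152.8 342.9 235.9] model@tcp 309 150 344 236
```

View pics/q.png

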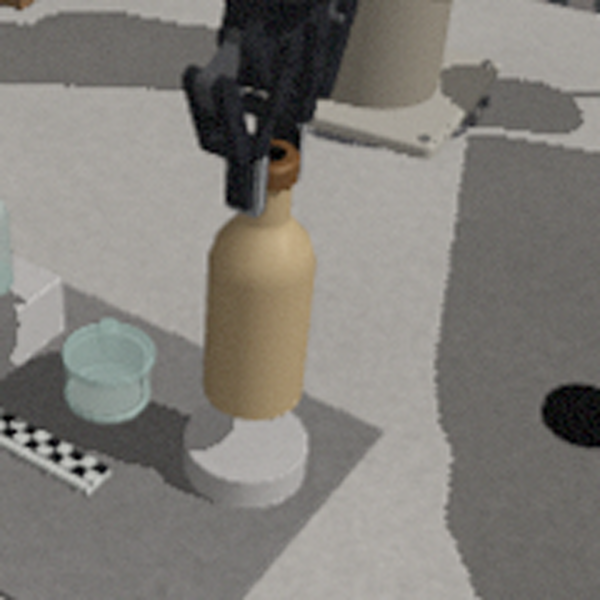

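The bottle hangs plumb above the round plinth: its base is at crop (252,390) and the plinth is at (246,455). I lower it.

>>> drive_tool(increments=[[[0, 0, -8], [0, 0, 0], 0.2], [[0, 0, -14], [0, 0, 0], 0.2], [[0, 0, -9], [0, 0, 0], 0.2], [[0, 0, -5], [0, 0, 0], 0.2], [[0, 0, -2], [0, 0, 0], 0.2], [[0, 0, 0], [0, 0, 0], 0.2], [[0, 0, -1], [0, 0, 0], 0.2], [[0, 0, 0], [0, 0, 0], 0.2]])

```text
clock: 32.42
eef_pos: [0.522, 0.125, 0.1757]
tool_rot: [0.741, 0.671, 0.0, 0.0]
ft_force: [0.5, 0.1, -2.9]
grip_width: 0.0318
grasp_force: 60.2
```

>>> drive_tool(increments=[[[0, 0, -1], [0, 0, 0], 0.2], [[0, 0, 0], [0, 0, 0], 0.2]])

```text
clock: 32.58
eef_pos: [0.5219, 0.1248, 0.1746]
tool_rot: [0.741, 0.671, 0.0, 0.0]
ft_force: [0.3, -0.1, -4.0]
grip_width: 0.0319
grasp_force: 60.2
```

>>> drive_tool(increments=[[[0, 0, -1], [0, 0, 0], 0.2], [[0, 0, -1], [0, 0, 0], 0.2], [[0, 0, 0], [0, 0, 0], 0.2]])

```text
clock: 32.83
eef_pos: [0.5219, 0.1249, 0.1727]
tool_rot: [0.741, 0.671, 0.0, 0.0]
ft_force: [-1.2, 0.8, -0.9]
grip_width: 0.0321
grasp_force: 60.4
```

>>> drive_tool(increments=[[[0, 0, -1], [0, 0, 0], 0.2], [[0, 0, 0], [0, 0, 0], 0.2]])

```text
clock: 33.0
eef_pos: [0.5221, 0.125, 0.1727]
tool_rot: [0.741, 0.671, 0.001, 0.0]
ft_force: [-1.5, -0.4, 4.5]
grip_width: 0.032
grasp_force: 60.9
```

Release, rise clear and move back toward the base.

>>> drive_tool(increments=[[[0, 0, 0], [0, 0, 0], 0.5], [[0, 0, 0], [0, 0, 0], 0.6], [[0, 0, 0], [0, 0, 0], 0.7], [[0, 0, 4], [0, 0, 0], 0.7], [[0, 0, 20], [0, 0, 0], 0.7], [[0, 0, 30], [0, 0, 0], 0.7], [[0, 0, 30], [0, 0, 0], 0.7], [[0, 0, 20], [0, 0, 0], 0.7]])

```text
clock: 33.67
eef_pos: [0.5223, 0.125, 0.2784]
tool_rot: [0.741, 0.671, 0.001, 0.001]
ft_force: [0.3, 0.0, -0.3]
grip_width: 0.0598
grasp_force: 0.0
```

>>> drive_tool(increments=[[[-20, 10, 0], [0, 0, 0], 0.7], [[-30, 15, 0], [0, 0, 0], 0.7], [[-30, 15, 0], [0, 0, 0], 0.7], [[-30, 15, 0], [0, 0, 0], 0.7], [[-30, 15, 0], [0, 0, 0], 0.7], [[-15, 10, 0], [0, 0, 0], 0.7], [[0, 0, 0], [0, 0, 0], 0.7], [[0, 0, 0], [0, 0, 0], 0.7]])

```text
clock: 34.33
eef_pos: [0.3665, 0.2053, 0.2759]
tool_rot: [0.74, 0.672, 0.001, 0.0]
ft_force: [0.5, 0.6, -0.2]
grip_width: 0.0599
grasp_force: 0.0
```

Run:
```python
from h import *
T=camera("top");S=camera("scene")
for k,z,g in(("corked",.056,(.5,-.097)),("stoneware",.031,(.522,.125)),("lid",.041,(.511,.014)),("dish",.006,(.511,.014)),("beaker",0,(.3625,-.309)),("tall_bottle",0,(.465,-.445))):
  for n,c in(("T",T),("S",S)):
    for s in silhouettes(k,c)[:1]:
        print(k,n,round(s["conf"],2), np.round(fit([(c,cen(s))],PR[k],z,g)[0],4))
for c in(T,S):
  for s in silhouettes("scale_bar",c)[:1]:
    cn=max(cv2.findContours(s["region"].astype(np.uint8),0,2)[0],key=len)[:,0]
    w=np.array([ray(c,q,.012)[:2] for q in cn])*1e3
    r=cv2.minAreaRect(w.astype(np.float32)); print("bar",np.round(r[0],1),np.round(r[1],1),round(r[2],1))
cv2.imwrite("pics/z.png",cv2.resize(np.hstack([T["image"][130:270,170:340,::-1],S["image"][110:290,190:400,::-1][:140]]),(800,295),interpolation=2))
```

```text
corked T 0.88 [ 0.4992 -0.0996]
corked S 0.8 [ 0.4979 -0.0995]
stoneware T 0.94 [0.5194 0.1237]
stoneware S 0.72 [0.522  0.1262]
lid T 0.95 [0.5096 0.012 ]
lid S 0.68 [0.5113 0.0161]
dish T 0.7 [0.5294 0.1331]
dish S 0.65 [0.5322 0.0266]
beaker T 0.7 [ 0.3628 -0.3107]
beaker S 0.57 [ 0.3609 -0.3088]
tall_bottle T 0.84 [ 0.4667 -0.4441]
tall_bottle S 0.65 [ 0.4628 -0.445 ]
bar [580.5   3.3] [98.9 25.5] 84.4
bar [585.4   6.2] [102.3  29.6] 83.6
```

View pics/z.png

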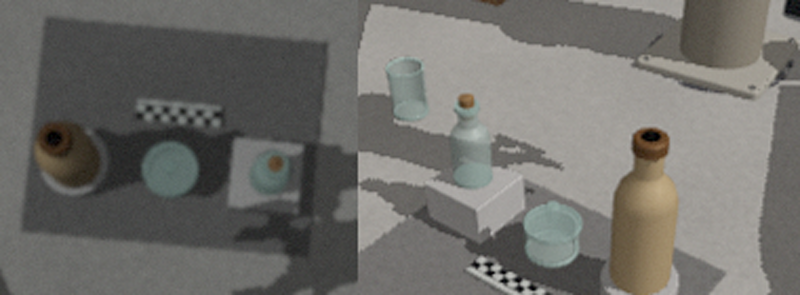

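The picture shows both bottles upright on their plinths (top crop (68,157) and (270,172)), the dish with its lid at (170,168) and the bar at (180,114). The measurements agree with this. I hand the job in.

```bash
python3 -c "
from workcell import job_done
print(job_done())"
```

```text
the job is handed in; nothing more can be done
None
```

The job is handed in at about 34 s: both bottles stand centred on their plinths, the lidded dish is midway between them, and the scale bar lies in front. In the last pictures everything measured within tolerance and the beaker and tall bottle had not moved, but `job_done()` gave no verdict.

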